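# Roll the shaving-foam can up to the soap box

## Robot

A 7-joint arm with a two-finger parallel gripper is mounted at the origin on the work surface. World frame = base frame: x ahead of the robot, y to its left, z up, the work surface at z = 0. Lengths are in m, angles in rad, forces in N, time in s.
With the tool pointing down it reaches from about 0.425 to 0.925 m from the base axis. Payload 6.8 kg.
Tool frame: the origin (TCP) lies on the centre line of the jaws, within the pads' length; the fingertips stand 14 mm ahead of it and the grasp point (between the pads) lies 5 mm behind it (r.tips_ahead is the distance from the TCP to the fingertips, in m); z points along the fingers, y is the line along which they close (so a half turn about z gives the same grasp; the last joint's range is limited). The gripper opens to 85 mm and grips with 20 to 120 N. Pads are 22 mm wide; open, the fingers measure 114 mm over their backs; the gripper's body (76 mm by 85 mm) begins 54 mm behind the grasp point. The pads swing forward as they close: fully open they stand 13 mm farther back than shut.
Start: joints at [-1.373, 0.477, 0.022, 1.555, -0.011, 1.109, -0.083], TCP at [0.203, 0.644, 0.245] pointing down, gripper open.
Joint ranges: [-2.96, 2.96], [-0.34, 2.1], [-1.41, 1.46], [0.24, 2.44], [-1.37, 4.51], [0.17, 1.92], [-2.96, 2.96]. Speed limits (rad/s): [2.39, 2.39, 3.14, 3.14, 3.14, 3.14, 3.14].

## Interface

Orientations are given as a rotation vector (axis times angle).
In Python, from bench import r, eyes gives the robot as it stands.
- The arm moves only by the tool step_arm, never from a script. Its argument "rows" is a list of rows, each a list of 6 numbers: the shift along the world's x, y, z in units of 60 cm (1.0 is 60 cm), then the turn, a rotation vector about the world's x, y, z in units of pi rad (1.0 is pi rad). In form: [[x, y, z, rx, ry, rz], ...]. A call has 1 to 5 rows; each row is the pose to reach, as a shift and turn from the pose commanded when the call began, turning the shorter way round; what a row does not reach only later rows make up. A row lasts 1/12 s, in which the tool goes at most 41.7 mm and 7.16 degrees, less where a joint would pass 70% of its speed; a pose out of reach is approached as far as the arm can. A call with a number of a shift or a turn outside -1 to 1 is refused whole. A call with a gripper value outside its range is refused whole. "jaw" is the closure, from 0 (fully open) to 1 (shut), set as the call begins (left out, the last holds). The fingers move at their own pace and stop on an object; "squeeze" is the grip in N (left out, the last holds). Time passes only in rows, so rows that repeat a pose let the fingers close. It gives the time, the measured TCP pose, the force, the opening and the grip force at its end, in the units of the state.
- r.get_obs(): the state, without advancing time (a new reading comes with each control period).
- eyes.grab_frame(name): name is "scene" or "side" or "wrist"; returns the picture (400x640x3 uint8, red, green, blue); there is no depth.
- eyes.camera_info(name): a dict with "mtx" (3x3 intrinsics, pixels), "extrinsics" (4x4, takes a point from camera to world coordinates); the wrist camera has in their place "tool_from_camera" (4x4, takes a point from camera to tool coordinates, whose origin is the TCP and whose axes are the flange's). Camera axes: x right, y down, z forward; pixel columns grow to the right and rows downward; lengths in m; the calibration is good to about 2 mm. The wrist camera is an equidistant fisheye: a pixel r from the principal point sees the ray r / f radians off the axis. A picture is of the moment at which its call begins: read the wrist's pose just before it. camera_info takes no time and is no camera call.
- r.hand_in(): hands the job in; it is judged then, once.
The state is a dict: "clock": time; "joints": joint angles; "qvel": joint speeds; "tau": joint torques, N m; "tcp_pos": TCP position; "orientation": TCP orientation; "contact_force": force on the tool from outside, world axes, zero at the start; "moment": the same for the moment, N m; "grip_width": finger opening in m; "gripper_force": force on a finger pad.
Only numpy, scipy, OpenCV 4.12 (cv2) and the standard library are available. Lean on these libraries where they do the work, as an engineer would, in place of code of your own. Each camera call takes 0.05 s, during which the arm holds its last target. There are 200 camera calls.

## Task

The shaving-foam can lies on its side in the middle of the wall niche. With your fingertips on top of the can (not against its side or ends), roll it along the niche floor towards the soap box and leave it lying still alongside the box, roughly parallel to it, with a finger's width (about 2 cm) of free floor between can and box so that the snap lid can still be opened. Do not grip or lift the can, leave the soap box and everything else where they are, and take your hand away at the end.

Things in the scene. Friction and masses are not known exactly. Their poses are not given: they have to be found in the camera images.
- can: Aerosol can lying on its side, 0.2-0.4 kg: metal cylinder, 64 mm in diameter, 124 mm long, with a white band; at one end a narrower white cap (ends 104 mm from the origin). Origin on its axis, at mid-length of the metal, 32 mm above the niche floor. x runs along the can to the cap; y, z turn with it. It rolls without slip, half as far as the fingertip on it; let go at 5 cm/s it coasts a few mm.
- soapbox: Yellow plastic soap box with closed snap lid, loose, 106 mm (its x) by 75 mm (its y) by 40 mm high. Origin at the centre of its underside, z up. Its long sides, with the snap tabs, lie 37.5 mm from the origin in +y and -y; one of them faces the can. It stands near the left or the right end of the niche.
- niche: White plaster niche, fixed. Floor level, 25 mm above the work surface, 320 mm deep (x), 780 mm wide (y). Open above and to the robot; low walls at the back (from x = 170 mm) and both ends (from y = +-390 mm), tops 95 mm above the work surface. Origin at work surface height, mid-width, 150 mm in from the floor's front edge; x to the back wall, y to the left end.
- mirror_top (a point): Middle of the top edge of the folding mirror's panel, about 130 mm above the niche floor. The mirror (white plastic foot 85 x 110 mm, hinged panel 108 mm wide, facing the open front) stands loose at the end of the niche away from the soap box. Not to be moved.
- lotion: White lotion tube standing upside down on its round cap (37 mm in diameter), 127 mm tall, at the open front of the niche. Origin at the centre of its underside. Not to be moved.
- toothbrush: Bamboo toothbrush, 190 mm long, lying near the open front edge of the niche, along it, bristles up. Origin on its underside near mid-length; its y axis runs towards the bristles. Not to be moved.
- nailfile: Steel nail file with a black plastic grip, 170 mm long, lying near the open front edge of the niche, along it. Origin on its underside near mid-length; its y axis runs towards the point. Not to be moved.

How it is judged:
On the way:
1. the can rolls under a fingertip: touched, turning, and 2 cm from where it lay (contact force between the fingers and can above 0.2 N and angular speed of can above 0.15 rad/s and distance of can from where it was at the start of the episode above 0.02 m), for 0.05 s.
At the end, for the whole second after the job is handed in: The can lies at rest on the niche floor alongside the soap box: its axis within 0.2 rad of parallel to the box's long sides, its mid-length within 55 mm of the box's middle along the box, and 9 to 32 mm of free floor (measured at the can's mid-length) between the can and the box's long side ((y of can in the frame of soapbox between 0.0785 and 0.1015 m or y of can in the frame of soapbox between -0.1015 and -0.0785 m) and x of can in the frame of soapbox between -0.055 and 0.055 m and angle between the x axis of can and the x axis of soapbox, either way round below 0.2 rad and height (world z) of can between 0.053 and 0.061 m and linear speed of can below 0.01 m/s); the robot touches nothing.
It fails at once if the can is pushed on its side or gripped instead of on its top (fingers reach far below the can's top while touching it) (contact force between the fingers and can above 0.5 N and height (world z) of the grasp point below 0.095 m).
It fails at once if the can is lifted (height (world z) of can above 0.067 m).
It fails at once if the soap box is moved out of its place (distance of soapbox from where it was at the start of the episode above 0.006 m).
It fails at once if the mirror, lotion tube, toothbrush or nail file is moved out of its place (distance of any of mirror_top, lotion, toothbrush, nailfile from where it was at the start of the episode above 0.01 m).
It also fails if it takes over 58 s, if anything falls off the work surface, if the arm or the gripper's body presses on something with over 40 N, if the wrist force passes 120 N, or if a joint passes its speed limit or range.

## Working session

There is one attempt and no reset: what is moved stays moved. The work goes in short steps, Python scripts to look and compute and a tool call to move; the robot and the scene stay as the last step left them, time stands still between calls to the robot, and variables do not carry over. Pictures are saved under pics/ and viewed, at most 10 in all, crops included, and the job is handed in when it is done.

Besides the shell and the picture viewer there is one more tool, called after ">>>" as name([rows], argument=value, ...), one row to a line, values as JSON. step_arm: Moves the arm, as the interface text tells. Shifts and turns lie within -1 to 1; 1 stands for 60 cm of shift or pi rad of turn. Its arguments: {"type":"object","properties":{"rows":{"type":"array"},"jaw":{"type":"number"},"squeeze":{"type":"number"}},"required":["rows"]}

```bash
mkdir -p pics
python3 - <<'E'
from bench import r, eyes
import cv2
o=r.get_obs(); print(o['clock'],o['tcp_pos'],o['orientation'],r.tips_ahead)
for n in("scene","side"):
    f=eyes.grab_frame(n); cv2.imwrite(f"pics/{n}0.png",cv2.cvtColor(f,cv2.COLOR_RGB2BGR))
    c=eyes.camera_info(n); print(c['mtx'],c['extrinsics'])
E
```

```text
0.0 [0.20306654 0.64314761 0.24432336] [-4.78410506e-01 -3.10483701e+00  2.83913683e-03] 0.014
[[472.8486026    0.         322.03650908]
 [  0.         472.8486026  205.04396719]
 [  0.           0.           1.        ]] [[-0.76634534  0.53560653 -0.35474001  0.94456876]
 [ 0.64238569  0.64527595 -0.41347258  0.46271922]
 [ 0.00744659 -0.54474269 -0.83857018  1.0351954 ]
 [ 0.          0.          0.          1.        ]]
[[425.06798385   0.         321.1605748 ]
 [  0.         425.06798385 202.2008482 ]
 [  0.           0.           1.        ]] [[ 0.87974753 -0.26899762  0.39202622  0.21573155]
 [-0.47537637 -0.48407037  0.73463813 -0.68985111]
 [-0.00784763 -0.83265609 -0.55373482  0.6387156 ]
 [ 0.          0.          0.          1.        ]]
```

View pics/scene0.png

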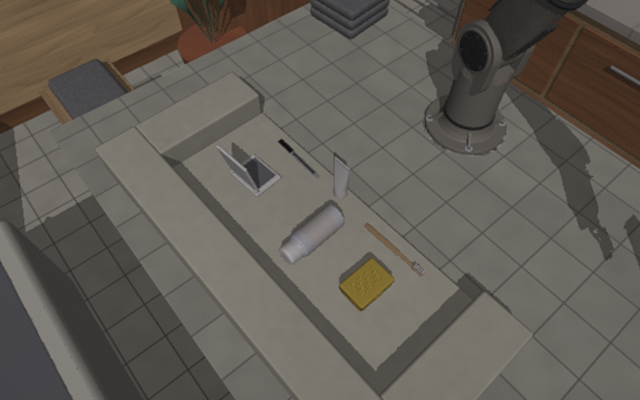

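View pics/side0.png

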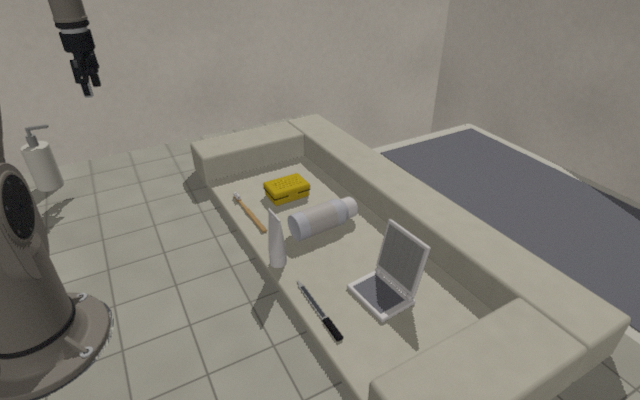

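The scene view shows the can at about (313,232) with its cap at (290,250), and the soap box at (367,284). The lotion tube is at (341,175), the mirror at (245,170), the toothbrush at (393,248) and the file at (298,158). The soap box is at the left (+y) end of the niche.

```bash
cat > h.py <<'E'
import numpy as np, cv2
from bench import r, eyes
def ray(n,uv):
    c=eyes.camera_info(n); E=np.array(c['extrinsics']); d=np.linalg.inv(c['mtx'])@[uv[0],uv[1],1]
    return E[:3,3],E[:3,:3]@d
def onz(n,uv,z):
    o,d=ray(n,uv); return (o+d*(z-o[2])/d[2])
def proj(n,P):
    c=eyes.camera_info(n); E=np.linalg.inv(c['extrinsics']); p=c['mtx']@(E[:3,:3]@np.array(P)+E[:3,3]); return p[:2]/p[2]
E
python3 - <<'E'
from h import *
S=cv2.imread('pics/scene0.png');D=cv2.imread('pics/side0.png')
for n,I in(("scene",S),("side",D)):
    h=cv2.cvtColor(I,cv2.COLOR_BGR2HSV)
    m=cv2.inRange(h,(20,150,60),(35,255,255))
    cs,_=cv2.findContours(m,0,1); c=max(cs,key=cv2.contourArea)
    hull=cv2.approxPolyDP(cv2.convexHull(c),3,True)[:,0]; print(n,[ (tuple(map(int,p)),onz(n,p,.065).round(3)[:2],onz(n,p,.025).round(3)[:2]) for p in hull])
a=cv2.resize(S[190:275,265:365],None,fx=4,fy=4,interpolation=2)
b=cv2.resize(D[185:250,275:370],None,fx=4,fy=4,interpolation=2)
out=np.zeros((600,400,3),np.uint8);out[:340,:400]=a;out[340:600,:380]=b
cv2.imwrite('pics/crop.png',cv2.convertScaleAbs(out,alpha=1.3))
for n,p in[("scene",(341,197)),("scene",(278,142)),("scene",(317,176)),("scene",(367,225)),("scene",(420,272)),("scene",(265,113)),("scene",(460,290))]: print(p,onz(n,p,.027).round(3))
E
```

```text
scene [((393, 279), array([0.539, 0.235]), array([0.522, 0.226])), ((362, 309), array([0.639, 0.243]), array([0.626, 0.233])), ((340, 287), array([0.642, 0.174]), array([0.629, 0.162])), ((372, 258), array([0.539, 0.168]), array([0.522, 0.156]))]
side [((308, 183), array([0.635, 0.168]), array([0.664, 0.228])), ((307, 195), array([0.606, 0.117]), array([0.634, 0.173])), ((276, 205), array([0.521, 0.114]), array([0.542, 0.17 ])), ((264, 187), array([0.527, 0.205]), array([0.548, 0.268])), ((265, 182), array([0.538, 0.227]), array([0.561, 0.291])), ((293, 174), array([0.621, 0.23 ]), array([0.649, 0.294]))]
(341, 197) [ 0.465 -0.022  0.027]
(278, 142) [ 0.478 -0.273  0.027]
(317, 176) [ 0.469 -0.113  0.027]
(367, 225) [0.47  0.082 0.027]
(420, 272) [0.462 0.254 0.027]
(265, 113) [ 0.441 -0.385  0.027]
(460, 290) [0.424 0.344 0.027]
```

View pics/crop.png

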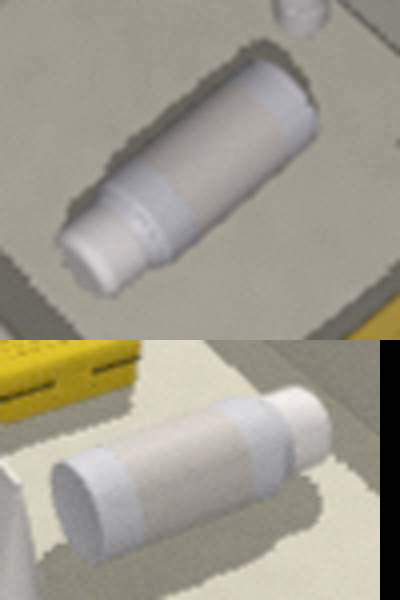

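The crop shows the can axis clearly in both views: base end at scene px (336,214), cap end at (300,246), and the matching side-view points at (296,228) and (339,212). Next I triangulate it.

Run:
```python
from h import *
for n,a,b in(("scene",(336.2,213.8),(300,246.2)),("side",(296.2,228),(338.7,211.7))):
    A=onz(n,a,.057);B=onz(n,b,.057);d=B-A;print(n,A.round(3),B.round(3),np.linalg.norm(d).round(3),np.arctan2(d[1],d[0]).round(3))
c=eyes.camera_info('wrist');print(c)
from scipy.spatial.transform import Rotation as R
o=r.get_obs();print(R.from_rotvec(o['orientation']).as_matrix().round(3))
# file, toothbrush, mirror foot in scene
for n,p,z in[("scene",(336,155),.15),("scene",(257,193),.025),("scene",(281,176),.03),("scene",(219,147),.155),("scene",(246,178),.03)]:print(p,onz(n,p,z).round(3))
```

```text
scene [0.521 0.022 0.057] [0.644 0.035 0.057] 0.124 0.108
side [0.528 0.016 0.057] [0.645 0.025 0.057] 0.117 0.077
{'mtx': array([[309.70691629,   0.        , 320.19046647],
       [  0.        , 309.70691629, 203.38694635],
       [  0.        ,   0.        ,   1.        ]]), 'tool_from_camera': array([[-1.15985668e-04, -9.49567965e-01, -3.13561264e-01,
         8.11780802e-02],
       [ 9.99999671e-01,  1.41457275e-04, -7.98277579e-04,
        -1.71270670e-03],
       [ 8.02374338e-04, -3.13561253e-01,  9.49567637e-01,
        -1.29632333e-01],
       [ 0.00000000e+00,  0.00000000e+00,  0.00000000e+00,
         1.00000000e+00]])}
[[-0.954  0.301 -0.   ]
 [ 0.301  0.954 -0.002]
 [-0.    -0.002 -1.   ]]
(336, 155) [ 0.452 -0.062  0.15 ]
(257, 193) [ 0.623 -0.171  0.025]
(281, 176) [ 0.544 -0.172  0.03 ]
(219, 147) [ 0.656 -0.257  0.155]
(246, 178) [ 0.619 -0.226  0.03 ]
```

Both views agree: the can centre is at about (0.582, 0.022), axis yaw about 0.09, length about 0.12 m (124 mm given). The box's near side is at y≈0.168. I'm moving over now, with the jaw partly closed.

>>> step_arm([
  [0.158, -0.258, 0, 0, 0, -0.094],
  [0.158, -0.258, 0, 0, 0, -0.094],
  [0.158, -0.258, 0, 0, 0, -0.094],
  [0.158, -0.258, 0, 0, 0, -0.094],
  [0.158, -0.258, 0, 0, 0, -0.094],
], jaw=0.7)

```text
clock: 0.52
tcp_pos: [0.3023, 0.4827, 0.245]
orientation: [0.94, 2.995, -0.005]
contact_force: [0.7, -1.5, -0.0]
grip_width: 0.0265
gripper_force: 0.0
```

>>> step_arm([
  [0.158, -0.258, 0, 0, 0, -0.094],
  [0.158, -0.258, 0, 0, 0, -0.094],
  [0.158, -0.258, 0, 0, 0, -0.094],
  [0.158, -0.258, 0, 0, 0, -0.094],
  [0.158, -0.258, 0, 0, 0, -0.094],
])

```text
clock: 0.93
tcp_pos: [0.3959, 0.3281, 0.2453]
orientation: [1.371, 2.825, -0.003]
contact_force: [-0.3, -0.5, -0.4]
grip_width: 0.0257
gripper_force: 0.0
```

>>> step_arm([
  [0.158, -0.258, 0, 0, 0, -0.094],
  [0.158, -0.258, 0, 0, 0, -0.094],
  [0.158, -0.258, 0, 0, 0, -0.094],
  [0.158, -0.258, 0, 0, 0, -0.094],
  [0.158, -0.258, 0, 0, 0, -0.094],
])

```text
clock: 1.35
tcp_pos: [0.4901, 0.1732, 0.2456]
orientation: [1.771, 2.592, -0.001]
contact_force: [-0.8, 0.0, -0.1]
grip_width: 0.0259
gripper_force: 0.0
```

>>> step_arm([
  [0.158, -0.208, 0, 0, 0, -0.092],
  [0.158, -0.208, 0, 0, 0, -0.092],
  [0.158, -0.208, 0, 0, 0, -0.092],
  [0.158, -0.208, 0, 0, 0, -0.092],
  [0.158, -0.208, 0, 0, 0, -0.092],
])

```text
clock: 1.77
tcp_pos: [0.5854, 0.0472, 0.2456]
orientation: [2.126, 2.306, -0.002]
contact_force: [0.1, 0.2, 0.9]
grip_width: 0.0257
gripper_force: 0.0
```

```bash
cat >> h.py <<'E'
from scipy.spatial.transform import Rotation as R
def won(o,uv,z):
    c=eyes.camera_info('wrist');K=c['mtx'];T=np.array(c['tool_from_camera'])
    v=np.array([uv[0]-K[0,2],uv[1]-K[1,2]]);rr=np.hypot(*v);th=rr/K[0,0]
    d=np.r_[v/max(rr,1e-9)*np.sin(th),np.cos(th)]
    Q=R.from_rotvec(o['orientation']).as_matrix();p=Q@T[:3,3]+o['tcp_pos'];d=Q@T[:3,:3]@d
    return p+d*(z-p[2])/d[2]
E
python3 - <<'E'
from h import *
import json
o=r.get_obs();f=eyes.grab_frame('wrist');cv2.imwrite('pics/w1.png',cv2.cvtColor(f,4))
json.dump({k:list(map(float,o[k])) for k in('tcp_pos','orientation')},open('w1.json','w'))
print(r.tips_ahead,R.from_rotvec(o['orientation']).as_matrix().round(3))
E
```

```text
0.014 [[-0.081  0.997  0.003]
 [ 0.997  0.081 -0.004]
 [-0.004  0.002 -1.   ]]
```

View pics/w1.png

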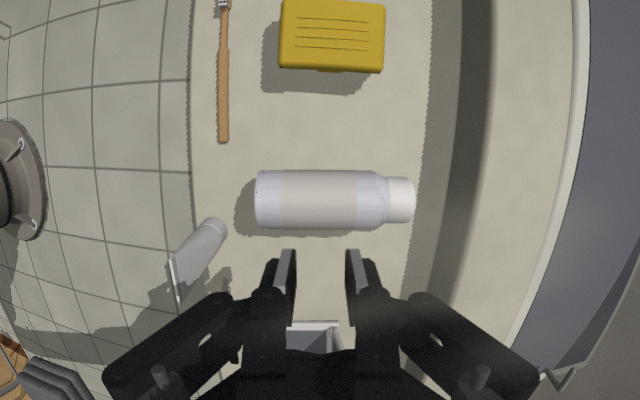

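The wrist view shows the can spanning rows 170–230 and columns 255–413, with the cap on the right (+x). The box's near edge runs from (279,68) to (383,73), and both fingers are parallel to the can.

Run:
```python
from h import *
import json
o=json.load(open('w1.json'));I=cv2.imread('pics/w1.png')
m=cv2.inRange(cv2.cvtColor(I,cv2.COLOR_BGR2HSV),(20,150,40),(35,255,255))
c=max(cv2.findContours(m,0,1)[0],key=cv2.contourArea)[:,0]
print('box bbox',c.min(0),c.max(0))
for u in(290,372): 
    vs=c[abs(c[:,0]-u)<2,1];v=vs.max();t=vs.min();print(u,v,t,[won(o,(u,v),z).round(4)[:2] for z in(.025,.045,.065)],'far',won(o,(u,t),.065).round(4)[:2])
for u in (278,382): print('end',u,won(o,(u,40),.055).round(4))
cam=won(o,(320,203),.375)
for u in(270,370):  # can edges: tangent rays -> axis
    a=[won(o,(u,v),.057) for v in(170,230)];print('can',u,[x.round(4) for x in a],((a[0]+a[1])/2).round(4))
print('can base/cap', won(o,(255,200),.06).round(3),won(o,(413,200),.06).round(3))
```

```text
box bbox [278   0] [385  72]
290 67 0 [array([0.5414, 0.1652]), array([0.5435, 0.163 ]), array([0.5456, 0.1608])] far [0.5395 0.2316]
372 72 4 [array([0.6324, 0.1677]), array([0.6293, 0.1654]), array([0.6262, 0.163 ])] far [0.6207 0.235 ]
end 278 [0.53  0.19  0.055]
end 382 [0.6352 0.1998 0.055 ]
can 270 [array([0.5307, 0.0531, 0.057 ]), array([ 0.5328, -0.0159,  0.057 ])] [0.5317 0.0186 0.057 ]
can 370 [array([0.6361, 0.0616, 0.057 ]), array([ 0.6452, -0.0068,  0.057 ])] [0.6406 0.0274 0.057 ]
can base/cap [0.516 0.019 0.06 ] [0.688 0.033 0.06 ]
```

The can's mid-length is at (0.579, 0.0225), yaw 0.08. The box's near side is at y≈0.164 and its centre at about (0.583, 0.2015), yaw 0.03. The target can y is about 0.1115, so it must travel 89 mm, which I'll do in three strokes. Going down now, slightly behind the can's top line.

>>> step_arm([
  [-0.009, -0.065, -0.06, 0, 0, 0],
  [-0.009, -0.065, -0.12, 0, 0, 0],
  [-0.009, -0.065, -0.18, 0, 0, 0],
  [-0.009, -0.065, -0.217, 0, 0, 0],
  [-0.009, -0.065, -0.217, 0, 0, 0],
])

```text
clock: 2.23
tcp_pos: [0.5727, 0.0169, 0.1101]
orientation: [-2.113, -2.316, 0.011]
contact_force: [-1.7, -0.3, -0.6]
grip_width: 0.0261
gripper_force: 0.0
```

>>> step_arm([
  [0, 0, -0.006, 0, 0, 0],
  [0, 0, -0.012, 0, 0, 0],
  [0, 0, -0.015, 0, 0, 0],
  [0, 0, -0.017, 0, 0, 0],
  [0, 0, -0.017, 0, 0, 0],
])

```text
clock: 2.65
tcp_pos: [0.5777, 0.0158, 0.1059]
orientation: [2.118, 2.319, 0.002]
contact_force: [0.2, 0.4, -0.9]
grip_width: 0.0253
gripper_force: 0.0
```

>>> step_arm([
  [0.003, -0.013, 0, 0, 0, 0],
  [0.003, -0.013, 0, 0, 0, 0],
  [0.003, -0.013, -0.002, 0, 0, 0],
  [0.003, -0.013, -0.004, 0, 0, 0],
  [0.003, -0.013, -0.004, 0, 0, 0],
])

```text
clock: 3.07
tcp_pos: [0.5786, 0.0077, 0.1023]
orientation: [-2.119, -2.319, 0.0]
contact_force: [0.0, 0.8, 0.5]
grip_width: 0.0258
gripper_force: 0.0
```

>>> step_arm([
  [0, 0, -0.002, 0, 0, 0],
  [0, 0, -0.003, 0, 0, 0],
  [0, 0, -0.003, 0, 0, 0],
  [0, 0, -0.003, 0, 0, 0],
])

```text
clock: 3.4
tcp_pos: [0.5789, 0.0075, 0.101]
orientation: [2.119, 2.319, 0.0]
contact_force: [-1.6, -0.9, 3.9]
grip_width: 0.026
gripper_force: 2.2
```

>>> step_arm([
  [-0.001, 0.008, 0, 0, 0, 0],
  [-0.0015, 0.018, 0, 0, 0, 0],
  [-0.002, 0.028, 0, 0, 0, 0],
  [-0.003, 0.038, 0, 0, 0, 0],
  [-0.004, 0.048, 0, 0, 0, 0],
])

```text
clock: 3.82
tcp_pos: [0.5767, 0.0366, 0.1026]
orientation: [-2.12, -2.318, -0.002]
contact_force: [-6.9, -1.2, 21.6]
grip_width: 0.0258
gripper_force: 10.4
```

>>> step_arm([
  [-0.001, 0.01, 0.001, 0, 0, 0],
  [-0.002, 0.02, 0.0015, 0, 0, 0],
  [-0.003, 0.03, 0.0015, 0, 0, 0],
  [-0.004, 0.04, 0.001, 0, 0, 0],
  [-0.004, 0.045, 0.0005, 0, 0, 0],
])

```text
clock: 4.23
tcp_pos: [0.5746, 0.0651, 0.1024]
orientation: [-2.118, -2.32, -0.003]
contact_force: [-4.7, 0.7, 16.0]
grip_width: 0.0256
gripper_force: 8.1
```

```bash
cat > look.py <<'E'
from h import *
import sys
o=r.get_obs();f=eyes.grab_frame('scene');cv2.imwrite('pics/s%s.png'%sys.argv[1],cv2.cvtColor(f,4))
w=eyes.grab_frame('wrist');cv2.imwrite('pics/w%s.png'%sys.argv[1],cv2.cvtColor(w,4))
import json;json.dump({k:list(map(float,o[k])) for k in('tcp_pos','orientation')},open('w%s.json'%sys.argv[1],'w'))
print(o['tcp_pos'],o['contact_force'])
E
python3 look.py 2
```

```text
[0.57457795 0.06507829 0.1023845 ] [-4.67099505  0.69198557 15.96058149]
```

View pics/w2.png

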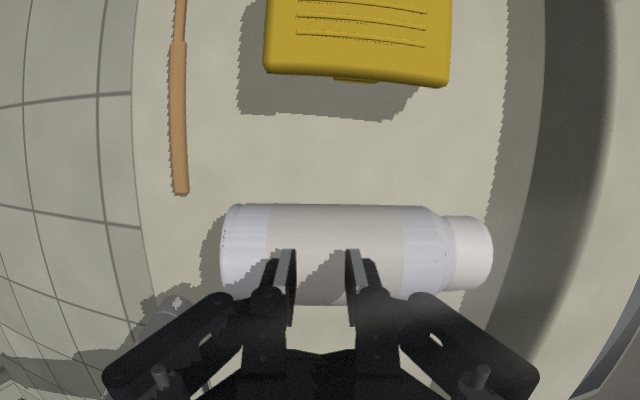

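The wrist view shows the can's front edge at row 204 and the fingers on its top. The box's near edge is at rows 70–87. Working out the can's position.

```bash
cat >> h.py <<'E'
def axis(o,u,v,R0=.032,zc=.057):
    """axis point (z=zc) of can whose +y silhouette is at pixel u,v"""
    a=won(o,(u,v),.2);b=won(o,(u,v),.03);d=b-a;d/=np.linalg.norm(d)
    yaw=.08;n=np.array([-np.sin(yaw),np.cos(yaw),0])
    dn,dz=d@n,d[2];L=np.hypot(dn,dz)      # ray in the n-z plane
    p=won(o,(u,v),zc)
    return p-n*R0*L/abs(dz)
E
python3 - <<'E'
from h import *
import json
o1=json.load(open('w1.json'));o2=json.load(open('w2.json'))
for u in(270,370):print('w1',axis(o1,u,170).round(4))
for u in(250,320,410):print('w2',axis(o2,u,204).round(4))
print('base',won(o2,(221,250),.06).round(4),'cap',won(o2,(493,255),.06).round(4))
for u,v in((280,74),(430,85)):print('box',[won(o2,(u,v),z).round(4)[:2] for z in(.025,.045,.065)])
E
```

```text
w1 [0.5333 0.0205 0.057 ]
w1 [0.6387 0.029  0.057 ]
w2 [0.5318 0.0484 0.057 ]
w2 [0.5741 0.0522 0.057 ]
w2 [0.629  0.0573 0.057 ]
base [0.5106 0.0499 0.06  ] cap [0.6963 0.0601 0.06  ]
box [array([0.538 , 0.1624]), array([0.5407, 0.1606]), array([0.5435, 0.1588])]
box [array([0.6392, 0.1671]), array([0.6322, 0.1648]), array([0.6251, 0.1626])]
```

The can rolled 29 mm for 57 mm of finger travel, as predicted. 58 mm remain, so two more strokes.

>>> step_arm([
  [0, 0, 0.006, 0, 0, 0],
  [0, 0, 0.015, 0, 0, 0],
  [0.003, -0.02, 0.015, 0, 0, 0],
  [0.005, -0.045, 0.015, 0, 0, 0],
  [0.005, -0.045, 0.015, 0, 0, 0],
])

```text
clock: 4.75
tcp_pos: [0.5771, 0.0322, 0.1102]
orientation: [2.123, 2.313, -0.002]
contact_force: [0.0, -1.1, -0.1]
grip_width: 0.026
gripper_force: 0.0
```

>>> step_arm([
  [0, 0, -0.005, 0, 0, 0],
  [0, 0, -0.01, 0, 0, 0],
  [0, 0, -0.012, 0, 0, 0],
  [0, 0, -0.014, 0, 0, 0],
  [0, 0, -0.014, 0, 0, 0],
])

```text
clock: 5.17
tcp_pos: [0.5767, 0.0369, 0.1014]
orientation: [-2.118, -2.32, 0.001]
contact_force: [-1.4, -2.1, 2.9]
grip_width: 0.0258
gripper_force: 1.0
```

>>> step_arm([
  [-0.0005, 0.008, 0, 0, 0, 0],
  [-0.0015, 0.018, 0, 0, 0, 0],
  [-0.002, 0.028, 0.001, 0, 0, 0],
  [-0.003, 0.038, 0.0015, 0, 0, 0],
  [-0.004, 0.048, 0.0015, 0, 0, 0],
])

```text
clock: 5.58
tcp_pos: [0.5744, 0.0664, 0.1029]
orientation: [-2.118, -2.319, -0.001]
contact_force: [-2.1, -0.3, 6.2]
grip_width: 0.0259
gripper_force: 3.1
```

>>> step_arm([
  [-0.001, 0.01, 0, 0, 0, 0],
  [-0.002, 0.02, 0, 0, 0, 0],
  [-0.003, 0.03, 0, 0, 0, 0],
  [-0.004, 0.04, -0.0005, 0, 0, 0],
  [-0.004, 0.046, -0.001, 0, 0, 0],
])

```text
clock: 6.0
tcp_pos: [0.5723, 0.0947, 0.1024]
orientation: [-2.117, -2.32, -0.002]
contact_force: [-2.6, 0.1, 8.1]
grip_width: 0.0258
gripper_force: 4.3
```

>>> step_arm([
  [0, 0, 0, 0, 0, 0],
  [0, 0, 0.006, 0, 0, 0],
  [0, 0, 0.015, 0, 0, 0],
  [0.003, -0.02, 0.015, 0, 0, 0],
  [0.005, -0.045, 0.015, 0, 0, 0],
])

```text
clock: 6.42
tcp_pos: [0.5757, 0.0666, 0.1112]
orientation: [2.116, 2.322, 0.002]
contact_force: [0.4, -0.5, 0.2]
grip_width: 0.0255
gripper_force: 0.0
```

```bash
python3 look.py 3
```

```text
[0.57571465 0.06657901 0.11121268] [ 0.37139381 -0.48073793  0.16109291]
```

View pics/w3.png

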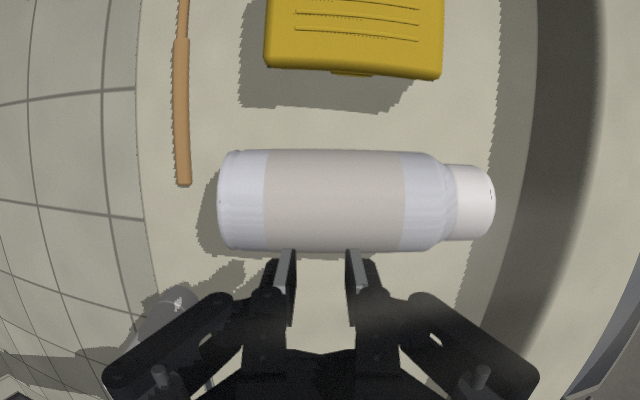

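The wrist view shows the can's front edge at row 150 and the box edge at rows 67–80. The arm was still settling when this was taken.

Run:
```python
from h import *
import json
o=r.get_obs();print(o['tcp_pos'].round(4) )
o3=json.load(open('w3.json'))
for q in(o3,o):
  for u in(250,320,410):print('w3',axis(q,u,150).round(4))
  for u,v in((280,68),(430,79)):print('box',[won(q,(u,v),z).round(4)[:2] for z in(.025,.045)])
print('base',won(o,(218,200),.06).round(4))
```

```text
[0.5755 0.0621 0.1112]
w3 [0.5298 0.0826 0.057 ]
w3 [0.5722 0.086  0.057 ]
w3 [0.6271 0.092  0.057 ]
box [array([0.5374, 0.1687]), array([0.5402, 0.1666])]
box [array([0.6428, 0.174 ]), array([0.6358, 0.1713])]
w3 [0.5299 0.0783 0.057 ]
w3 [0.5723 0.0814 0.057 ]
w3 [0.6272 0.0871 0.057 ]
box [array([0.5379, 0.1643]), array([0.5407, 0.1622])]
box [array([0.6431, 0.1687]), array([0.6361, 0.1662])]
base [0.5076 0.0779 0.06  ]
```

Gap now is about 51 mm, so it needs another 31 mm of roll, which is 61 mm of finger travel.

>>> step_arm([
  [0, 0.007, -0.005, 0, 0, 0],
  [0, 0.007, -0.01, 0, 0, 0],
  [0, 0.007, -0.012, 0, 0, 0],
  [0, 0.007, -0.015, 0, 0, 0],
  [0, 0.007, -0.015, 0, 0, 0],
])

```text
clock: 6.93
tcp_pos: [0.575, 0.0704, 0.1023]
orientation: [-2.118, -2.319, 0.001]
contact_force: [-1.8, -1.4, 7.7]
grip_width: 0.0255
gripper_force: 3.7
```

>>> step_arm([
  [-0.0005, 0.008, 0, 0, 0, 0],
  [-0.0015, 0.018, 0, 0, 0, 0],
  [-0.002, 0.028, 0.0005, 0, 0, 0],
  [-0.003, 0.038, 0.001, 0, 0, 0],
  [-0.004, 0.048, 0.001, 0, 0, 0],
])

```text
clock: 7.35
tcp_pos: [0.5727, 0.0997, 0.1029]
orientation: [-2.118, -2.32, -0.0]
contact_force: [-2.2, -0.5, 6.3]
grip_width: 0.0257
gripper_force: 3.2
```

>>> step_arm([
  [-0.001, 0.01, 0, 0, 0, 0],
  [-0.002, 0.02, 0, 0, 0, 0],
  [-0.003, 0.03, 0, 0, 0, 0],
  [-0.004, 0.04, -0.0005, 0, 0, 0],
  [-0.004, 0.048, -0.001, 0, 0, 0],
])

```text
clock: 7.77
tcp_pos: [0.5703, 0.1287, 0.1017]
orientation: [-2.118, -2.32, -0.0]
contact_force: [0.4, 0.5, 0.4]
grip_width: 0.0253
gripper_force: 0.2
```

>>> step_arm([
  [0, 0.004, -0.0005, 0, 0, 0],
  [0, 0.004, -0.0005, 0, 0, 0],
  [0, 0.004, -0.0005, 0, 0, 0],
])

```text
clock: 8.02
tcp_pos: [0.5703, 0.1301, 0.1015]
orientation: [-2.119, -2.319, 0.001]
contact_force: [0.5, -0.1, 1.9]
grip_width: 0.0258
gripper_force: 0.7
```

Lifting away: straight up, then back to look.

>>> step_arm([
  [0, 0, 0.005, 0, 0, 0],
  [0, 0, 0.03, 0, 0, 0],
  [0, 0, 0.09, 0, 0, 0],
  [0, -0.06, 0.15, 0, 0, 0],
  [0, -0.1, 0.2, 0, 0, 0],
])

```text
clock: 8.43
tcp_pos: [0.5698, 0.0739, 0.2179]
orientation: [-2.116, -2.322, 0.002]
contact_force: [1.2, -0.6, -0.5]
grip_width: 0.0256
gripper_force: 0.0
```

>>> step_arm([
  [0, 0, 0, 0, 0, 0],
  [0, 0, 0, 0, 0, 0],
  [0, 0, 0, 0, 0, 0],
  [0, 0, 0, 0, 0, 0],
  [0, 0, 0, 0, 0, 0],
])

```text
clock: 8.85
tcp_pos: [0.5695, 0.075, 0.2156]
orientation: [-2.116, -2.32, 0.003]
contact_force: [-0.4, -0.6, 0.3]
grip_width: 0.0254
gripper_force: 0.0
```

```bash
python3 look.py 4
```

```text
[0.56950197 0.07502759 0.21560499] [-0.38794    -0.64512845  0.25676878]
```

View pics/w4.png

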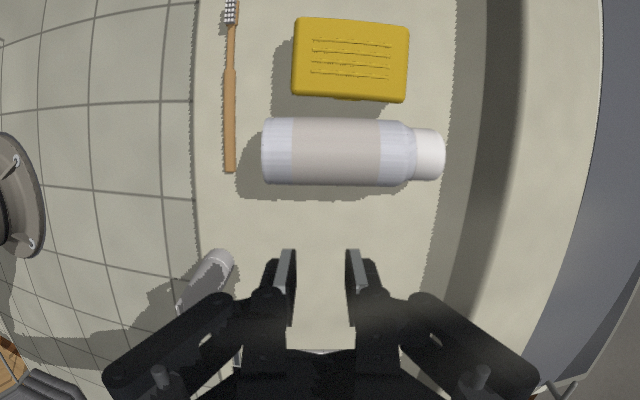

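The can now lies parallel to the box, with its top edge at rows 118–121. The box's lower edge runs from (293,95) to (407,102). I'll check the gap numerically.

Run:
```python
from h import *
import json
o=json.load(open('w4.json'))
I=cv2.imread('pics/w4.png');c=max(cv2.findContours(cv2.inRange(cv2.cvtColor(I,cv2.COLOR_BGR2HSV),(20,150,40),(35,255,255)),0,1)[0],key=cv2.contourArea)[:,0]
for u in(302,396):
    vs=c[abs(c[:,0]-u)<2,1];print('near',[won(o,(u,vs.max()),z).round(4)[:2] for z in(.025,.045,.065)],'far',[won(o,(u,vs.min()),z).round(4)[:2] for z in(.045,.065)])
print('ends',won(o,(292,60),.055).round(3),won(o,(410,65),.055).round(3))
for u,v in((290,118),(385,121)):print('can',axis(o,u,v).round(4))
for u,v in((290,185),(385,186)):
    p=won(o,(u,v),.057);print('lower',p.round(4), p[1]+.032*1.06)
print('base',won(o,(261,150),.06).round(3),'cap',won(o,(445,155),.06).round(3))
```

```text
near [array([0.5411, 0.1618]), array([0.5424, 0.1613]), array([0.5436, 0.1608])] far [array([0.5352, 0.239 ]), array([0.537 , 0.2333])]
near [array([0.638 , 0.1654]), array([0.6333, 0.1647]), array([0.6285, 0.164 ])] far [array([0.6259, 0.2411]), array([0.6216, 0.2353])]
ends [0.531 0.193 0.055] [0.641 0.202 0.055]
can [0.5364 0.1068 0.057 ]
can [0.6246 0.113  0.057 ]
lower [0.5385 0.0746 0.057 ] 0.10851834536433817
lower [0.6306 0.0824 0.057 ] 0.11627622360689904
base [0.509 0.107 0.06 ] cap [0.686 0.121 0.06 ]
```

The gap is about 20 mm, the angle about 0.05 rad and the offset along the box about 13 mm, and the hand is clear. Handing in.

```bash
python3 -c "
from bench import r
print(r.hand_in())"
```

```text
the job is handed in; nothing more can be done
None
```

I rolled the can in three strokes from on top to lie alongside the soap box and handed the job in: by the last wrist picture the gap is about 20 mm, the can is parallel to within about 0.05 rad, and the hand is clear; no verdict was returned.

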